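Close up the gearbox: shaft in its seats, cover held for bolting

ROBOT

A 6-joint arm with a two-finger parallel gripper is mounted at the origin on a cart in front of the work surface, level with it; the furniture and walls round the work are solid. World frame = base frame: x ahead of the robot, y to its left, z up, the work surface at z = 0. Lengths are in m, angles in rad, forces in N, time in s.
With the tool pointing down it reaches from about 0.35 to 0.925 m from the base axis. Payload 6.4 kg.
Tool frame: the origin (TCP) lies on the centre line of the jaws, within the pads' length; the fingertips stand 8 mm ahead of it and the grasp point (between the pads) lies 11 mm behind it (bot.tip_reach is the distance from the TCP to the fingertips, in m); z points along the fingers, y is the direction in which the jaws open and shut (so a half turn about z gives the same grasp; the last joint's range is limited). The gripper opens to 94 mm and grips with 3 to 60 N. Pads are 16 mm wide; open, the fingers measure 119 mm over their backs; the gripper's body (75 mm by 177 mm) begins 78 mm behind the grasp point.
Start: joints at [1.159, 0.245, 1.558, -0, 1.339, -0.174], TCP at [0.153, 0.632, 0.213] pointing down, gripper open.
Joint ranges: [-3.13, 3.13], [-1.02, 2.26], [0.13, 2.54], [-0.95, 4.09], [0.21, 2.88], [-2.74, 2.74]. Speed limits (rad/s): [2.57, 2.57, 3.14, 3.14, 3.14, 3.14].

INTERFACE

Orientations are given as [roll, pitch, yaw] about the fixed x, y, z axes, in that order (R = Rz(yaw) Ry(pitch) Rx(roll)).
In Python, from workcell import bot, eyes gives the robot as it stands. The module is installed in compiled form; this text tells all that it offers.
- The arm moves only by the tool step_arm, never from a script. Its argument "plan" is a list that holds one entry, the list of rows, each a list of 7 numbers: the turn, a rotation vector about the tool's x, y, z in degrees, then the shift along the tool's x, y, z in cm, then the opening in per cent of the stroke, from 0 (shut) to 100 (fully open). A call has 1 to 5 rows; each row shifts and turns the commanded pose from where the row before left it, along the tool's axes as they then stand; what a row does not reach is not made up. A row lasts 1/10 s, in which the tool goes at most 50 mm and 8.59 degrees, less where a joint would pass 70% of its speed; a pose out of reach is approached as far as the arm can. A call with a gripper value outside its range is refused whole. The fingers move at their own pace and stop on an object; the grip force is fixed at half the most. Time passes only in rows, so rows that do not move let the fingers close. It gives the time, the measured TCP pose, the force and the opening at its end, in the units of the state.
- bot.read_state(): the state, without advancing time (a new reading comes with each control period).
- eyes.get_image(name): name is "scene" or "top" or "wrist"; returns (picture, depth): 400x640x3 uint8, blue, green, red; 400x640 float32, m along the optical axis (not along the pixel's ray), 0 where there is no reading.
- eyes.camera_info(name): a dict with "vertical_fov" (degrees; the focal length in pixels is half the picture's height over the tangent of half this angle, whatever the lens; pixels are square), "cx", "cy" (the principal point, pixels), "k1" (the pictures are not rectified: a ray, as slopes to the right and down, at radius r is drawn at 1 + k1 r^2 times it, then the intrinsics apply), "R" (3x3) and "t" (3): a world point X has camera coordinates R X + t; the wrist camera has in their place "hand_eye" (4x4, takes a point from camera to tool coordinates, whose origin is the TCP and whose axes are the flange's). Camera axes: x right, y down, z forward; pixel columns grow to the right and rows downward; lengths in m; the calibration is good to about 2 mm. A picture is of the moment at which its call begins: read the wrist's pose just before it. camera_info takes no time and is no camera call.
- bot.sign_off(): hands the job in, once; it reports no verdict.
The state is a dict: "t": time; "joints": joint angles; "dq": joint speeds; "tau": joint torques, N m; "eef_pos": TCP position; "orientation": TCP orientation; "force": force on the tool from outside, world axes, zero at the start; "moment": the same for the moment, N m; "gripper_width": opening from 0.0 (shut) to 1.0 (fully open).
Only numpy, scipy, OpenCV 4.12 (cv2) and the standard library are available. Lean on these libraries where they do the work, as an engineer would, in place of code of your own. Each camera call takes 0.05 s, during which the arm holds its last target.

TASK

The gearbox is ready to be closed: lift the gear shaft out of the wooden cradle and lower it, without dropping it, into the two half-round bearing seats of the open housing, its long stub sticking out through the open end, until both bearings are fully down, and let go of it. Then take the cover plate by its bow handle and hold it level about 15 mm above the housing's top face with its four holes lined up over the four threaded holes, so that I can start the bolts by hand; finish while still holding it there, the cover clear of the housing and the shaft. Leave the bolt tray, the single stack of steel strips beside the carton and the try square where they are.

Things in the scene. Friction and masses are not known exactly. Their poses are not given: they have to be found in the camera images.
- housing: Grey gearbox housing, open on top, 132 mm long (x), 112 mm wide (y), with foot strips 9 mm high out to y = +-78 mm; fixed. Origin: centre of its underside, on the table; z up. Its top (the joint face for the cover) is 55.5 mm above the table. Cavity 86 mm long (x) and 84 mm wide (y), floor 8 mm up. A half-round bearing seat, open to the top, is cut into the middle of each end wall
- seat_open (a point): centre of the stub-side bearing when fully down: x = -50, y = 0, z = 36 mm in the housing's frame, 19.5 mm below the top face; axes as the housing's. Both seats are 37.5 mm wide, their mouths chamfered to 45.5 mm, for 36 mm bearings. The end wall at -x is cut right through for the stub, which sticks out there
- seat_closed (a point): centre of the other bearing when fully down: x = +50, y = 0, z = 36 mm in the housing's frame; axes as the housing's. This end is closed by a wall whose inner face is at x = +60 mm. Seated, the shaft has about 3 mm of play either way along x and 0.4 mm sideways
- thread0 (a point): mouth of the 8 mm threaded hole at x = -52.5, y = 40 mm of the housing, in its top face, 55.5 mm above the table; axes as the housing's
- thread1 (a point): mouth of the 8 mm threaded hole at x = 52.5, y = 40 mm of the housing, in its top face, 55.5 mm above the table; axes as the housing's
- thread2 (a point): mouth of the 8 mm threaded hole at x = 52.5, y = -40 mm of the housing, in its top face, 55.5 mm above the table; axes as the housing's
- thread3 (a point): mouth of the 8 mm threaded hole at x = -52.5, y = -40 mm of the housing, in its top face, 55.5 mm above the table; axes as the housing's
- layshaft: Steel gear shaft, 152 mm long, about 0.42 kg (varies), lying in the cradle. Origin: on its axis, in the middle of its bare round part (18 mm diameter, x = -24 to +24 mm), to be gripped from above, a finger on either side; it nearly balances there. x runs along the axis, away from the stub (y and z roll with the shaft). A 34 mm gear lies at x = 24 to 40, a 28 mm pinion at x = -40 to -24 mm
- bearing_drive (a point): centre of the ball bearing (36 mm diameter, 12 mm wide) next to the stub, x = -50 mm of the shaft; beyond it the 14 mm thick stub runs to x = -95 mm
- bearing_plain (a point): centre of the ball bearing (36 mm diameter, 12 mm wide) at the end without stub, x = +50 mm of the shaft; the shaft ends at x = 57 mm
- cradle: Plywood cradle fixed to the table: base 150 (x) by 80 (y) by 12 mm with two half-round saddles, 64 mm wide, at x = -50 and +50 mm, 46 mm high. Origin: centre of the underside. The shaft rests in it with its bearings in the saddles, axis along the cradle's x, 48 mm above the table, stub towards -x
- cover: Dark steel cover plate, 132 (x) by 112 (y) by 6 mm, lying flat on the table, with a bow handle on top. Origin: centre of its underside; z up. Four 15 mm through holes at x = +-52.5, y = +-40 mm. The plate is the same turned half round, and either way round is right. About 0.5 kg, varies; it balances under the handle's middle
- cover_grip (a point): middle of the handle's bar: 41 mm above the plate's underside, over its centre. The bar is 14 mm wide (y) and 14 mm high, 94 mm long along the plate's x, its underside 28 mm above the plate's top, on two posts at x = +-39 mm
- cover_hole0 (a point): centre of the cover's hole at x = -52.5, y = 40 mm, at the plate's underside; axes as the cover's
- cover_hole1 (a point): centre of the cover's hole at x = 52.5, y = 40 mm, at the plate's underside; axes as the cover's
- cover_hole2 (a point): centre of the cover's hole at x = 52.5, y = -40 mm, at the plate's underside; axes as the cover's
- cover_hole3 (a point): centre of the cover's hole at x = -52.5, y = -40 mm, at the plate's underside; axes as the cover's
- bolt_tray: low aluminium tray, 110 x 74 x 16 mm, with four bolts in it; stays where it is. Origin: centre of its underside
- done_stack: neat stack of finished steel strips, 120 x 47 x 24 mm, lying flat by itself beside the white carton; stays where it is
- try_square: try square with black stock and steel blade, 110 x 171 x 23 mm, lying flat; stays where it is
Not all that is in view belongs to the job. Leave any blue look-alike of the cover alone.

How it is judged:
On the way:
1. the shaft lies in the housing's two seats, both bearings fully down, and has been let go (distance between bearing_drive and seat_open below 0.005 m and distance between bearing_plain and seat_closed below 0.005 m and z of bearing_drive in the frame of seat_open below 0.002 m and z of bearing_plain in the frame of seat_closed below 0.002 m and contact force between layshaft and the arm below 0.05 N and contact force between layshaft and the fingers below 0.05 N and linear speed of layshaft below 0.02 m/s), for 0.2 s.
At the end, for the whole second after the job is handed in: Both bearings within 5 mm of their seats and at most 2 mm above them, shaft at rest and let go; the cover held still and level (0.06 rad), each hole within 3.5 mm sideways of its threaded hole, underside 7 to 25 mm above the top face, touching neither housing nor shaft (all of step 1 and ((horizontal distance between cover_hole0 and thread0 below 0.0035 m and horizontal distance between cover_hole1 and thread1 below 0.0035 m and horizontal distance between cover_hole2 and thread2 below 0.0035 m and horizontal distance between cover_hole3 and thread3 below 0.0035 m) or (horizontal distance between cover_hole0 and thread2 below 0.0035 m and horizontal distance between cover_hole1 and thread3 below 0.0035 m and horizontal distance between cover_hole2 and thread0 below 0.0035 m and horizontal distance between cover_hole3 and thread1 below 0.0035 m)) and z of cover_hole0 in the frame of thread0 between 0.007 and 0.025 m and z of cover_hole1 in the frame of thread0 between 0.007 and 0.025 m and z of cover_hole2 in the frame of thread0 between 0.007 and 0.025 m and z of cover_hole3 in the frame of thread0 between 0.007 and 0.025 m and angle between cover's own z axis and vertical below 0.06 rad and contact force between cover and the fingers above 1 N and contact force between cover and housing below 0.05 N and contact force between cover and layshaft below 0.05 N and linear speed of cover below 0.01 m/s); the arm keeps its last pose, push and grip.
It fails at once if the shaft is dropped (moves out of the fingers' hold faster than 0.4 m/s) (contact force between layshaft and the fingers below 0.05 N and linear speed of layshaft above 0.4 m/s).
It fails at once if the bolt tray, stack of strips or try square is moved more than 20 mm (distance of any of bolt_tray, done_stack, try_square from where it was at the start of the episode above 0.02 m).
It also fails if it takes over 58 s, if anything falls off the work surface, if the arm or the gripper's body presses on something with over 40 N, if the wrist force passes 120 N, or if a joint passes its speed limit or range.

## Working session

There is one attempt and no reset: what is moved stays moved. The work goes in short steps, Python scripts to look and compute and a tool call to move; the robot and the scene stay as the last step left them, time stands still between calls to the robot, and variables do not carry over. Pictures are saved under pics/ and viewed, and the job is handed in when it is done.

Besides the shell and the picture viewer there is one more tool, called as name(argument=value, ...), one argument or row to a line, values as JSON. step_arm: Moves the arm, as the interface text tells. Its arguments: {"type":"object","properties":{"plan":{"type":"array"}},"required":["plan"]}

```bash
mkdir -p pics; ls
python3 - <<'E'
from workcell import bot, eyes
import cv2, numpy as np
s=bot.read_state(); print(s)
for n in ("scene","top","wrist"):
    i=eyes.camera_info(n); print(n,i)
    im,d=eyes.get_image(n); cv2.imwrite(f"pics/{n}0.png",im); np.save(f"{n}0.npy",d)
print(bot.read_state()['t'])
E
```

```text
pics
{'t': 0.0, 'joints': array([ 1.15886226e+00,  2.45779510e-01,  1.55901429e+00, -5.13415982e-06,
        1.33869683e+00, -1.74089823e-01]), 'dq': array([ 8.67923256e-04,  4.03715392e-04,  1.03245387e-04, -1.08122114e-03,
       -5.18940098e-06,  3.11946596e-04]), 'tau': array([ 1.04207094e-03, -4.15824902e+01, -3.14606845e+01,  6.85345125e-02,
        3.31212510e-02, -1.13598949e-04]), 'eef_pos': array([0.15289509, 0.63115613, 0.21236731]), 'orientation': array([-3.13972249e+00, -3.23834259e-04,  2.90374930e+00]), 'force': array([ 0.25835687, -0.08187415,  0.23860867]), 'moment': array([-0.03014221, -0.01264057, -0.04104176]), 'gripper_width': 1.0003966297832618}
scene {'vertical_fov': 43.19931100523959, 'cx': 328.1431870729341, 'cy': 197.50779623662396, 'k1': 0.03560201535682177, 'R': array([[ 0.23052829, -0.97294462,  0.01534495],
       [-0.76711913, -0.19141694, -0.61228081],
       [ 0.59865261,  0.12937665, -0.79049145]]), 't': array([-0.16540777,  0.47506291,  1.53816976])}
top {'vertical_fov': 47.55869215882563, 'cx': 317.1315329363302, 'cy': 200.16052609697348, 'k1': -0.0776356321980512, 'R': array([[ 0.00322333, -0.99998704, -0.0039403 ],
       [-0.99408744, -0.0027766 , -0.108547  ],
       [ 0.10853465,  0.00426689, -0.99408351]]), 't': array([-0.05624998,  0.56033084,  1.81369481])}
wrist {'vertical_fov': 69.81335796674657, 'cx': 317.18819203130096, 'cy': 200.22419654793663, 'k1': -0.0047568868774709614, 'hand_eye': array([[ 9.97433154e-04, -9.64590067e-01, -2.63751791e-01,
         7.71424272e-02],
       [ 9.99999228e-01,  7.66648322e-04,  9.77930903e-04,
        -1.36924611e-04],
       [-7.41097567e-04, -2.63752563e-01,  9.64590087e-01,
        -1.71357466e-01],
       [ 0.00000000e+00,  0.00000000e+00,  0.00000000e+00,
         1.00000000e+00]])}
0.15
```

View pics/top0.png

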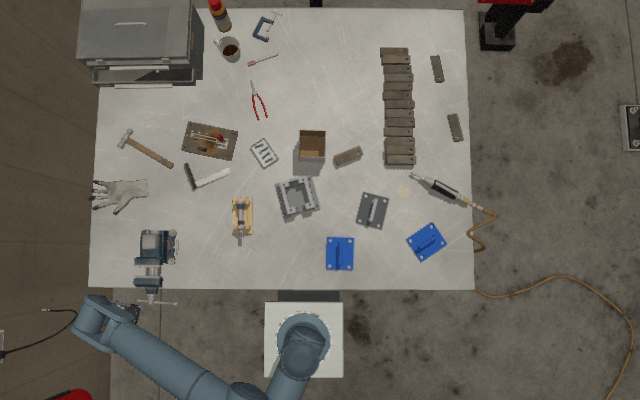

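View pics/scene0.png

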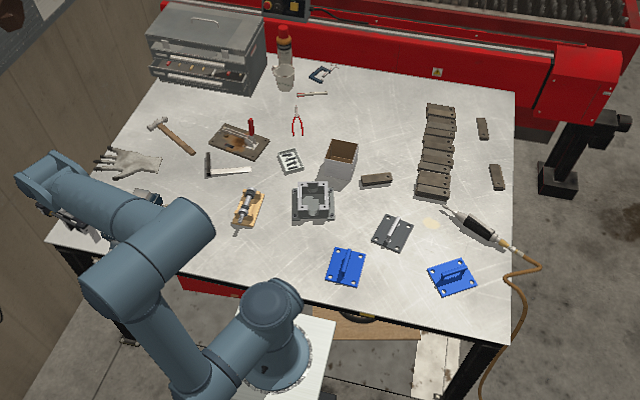

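View pics/wrist0.png

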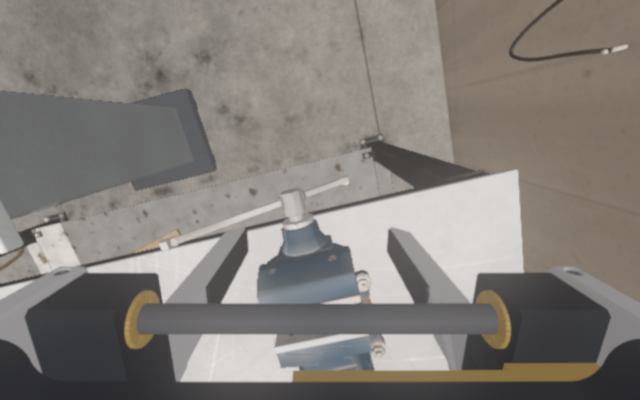

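```bash
cat > h.py <<'E'
from workcell import bot, eyes
import cv2, numpy as np
from scipy.spatial.transform import Rotation as Rn
def cam(n,pose=None):
    i=eyes.camera_info(n); f=200/np.tan(np.radians(i['vertical_fov'])/2)
    K=np.array([[f,0,i['cx']],[0,f,i['cy']],[0,0,1]]); D=np.array([i['k1'],0,0,0.])
    if n=='wrist':
        T=np.eye(4); T[:3,:3]=Rn.from_euler('xyz',pose['orientation']).as_matrix(); T[:3,3]=pose['eef_pos']
        M=T@i['hand_eye']
    else:
        M=np.eye(4); M[:3,:3]=i['R'].T; M[:3,3]=-i['R'].T@i['t']
    return K,D,M   # M cam->world
def rays(c,uv):
    K,D,M=c; p=cv2.undistortPoints(np.array(uv,float).reshape(-1,1,2),K,D,).reshape(-1,2)
    return np.c_[p,np.ones(len(p))]
def atz(c,uv,z):
    r=rays(c,uv)@c[2][:3,:3].T; o=c[2][:3,3]
    return o+r*((z-o[2])/r[:,2])[:,None]
def cloud(c,d):
    v,u=np.mgrid[0:400,0:640]; r=rays(c,np.c_[u.ravel(),v.ravel()])*d.reshape(-1,1)
    P=r@c[2][:3,:3].T+c[2][:3,3]; P[d.ravel()==0]=np.nan
    return P.reshape(400,640,3)
def proj(c,P):
    Mi=np.linalg.inv(c[2]); 
    return cv2.projectPoints(np.array(P,float).reshape(-1,1,3),cv2.Rodrigues(Mi[:3,:3])[0],Mi[:3,3],c[0],c[1])[0].reshape(-1,2)
E
python3 - <<'E'
from h import *
c=cam('top'); im=cv2.imread('pics/top0.png'); d=np.load('top0.npy')
cv2.imwrite('pics/topcrop.png',cv2.resize(im[120:290,210:410],(800,680),interpolation=cv2.INTER_CUBIC)[:600])
P=cloud(c,d)
for n,(u,v) in dict(cradle=(242,200),hous=(297,197),cover=(373,210),shaft=(240,217),stub=(240,240)).items(): print(n,P[v,u].round(3),atz(c,[(u,v)],0.03).round(3))
E
```

```text
cradle [0.563 0.255 0.008] [[0.56  0.252 0.03 ]]
hous [0.576 0.028 0.008] [[0.573 0.027 0.03 ]]
cover [ 0.52  -0.279  0.047] [[ 0.521 -0.281  0.03 ]]
shaft [0.489 0.253 0.058] [[0.491 0.258 0.03 ]]
stub [ 0.398  0.262 -0.001] [[0.398 0.256 0.03 ]]
```

View pics/topcrop.png

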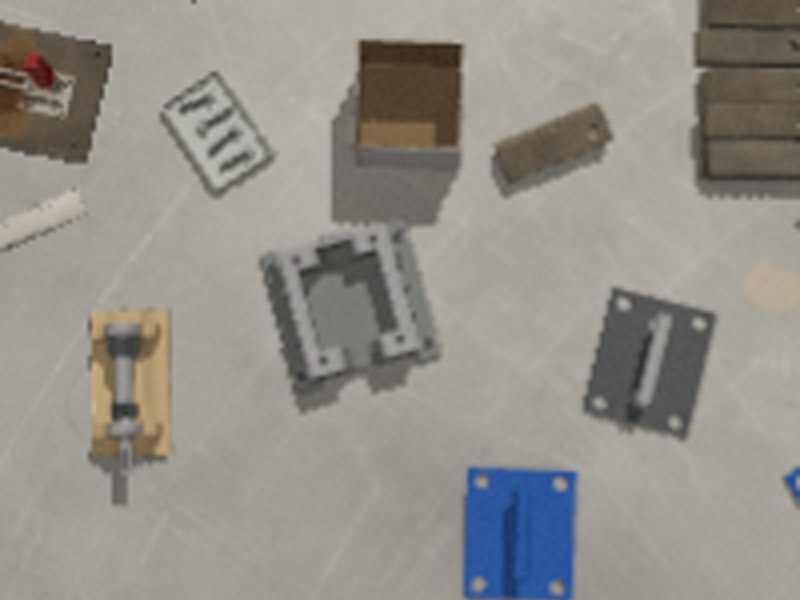

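step_arm(
  plan=[
    [[0, 0, 0, -3.9, -2.6, 0, 100], [0, 0, 0, -3.9, -2.6, 0, 100], [0, 0, 0, -3.9, -2.6, 0, 100], [0, 0, 0, -3.9, -2.6, 0, 100], [0, 0, 0, -3.9, -2.6, 0, 100]],
  ],
)

```text
t: 0.65
eef_pos: [0.3128, 0.4578, 0.2132]
orientation: [-3.141, -0.0, 2.904]
force: [0.6, -0.1, -0.2]
gripper_width: 1.002
```

step_arm(
  plan=[
    [[0, 0, 0, -3.9, -2.6, 0, 100], [0, 0, 0, -3.9, -2.6, 0, 100], [0, 0, 0, -3.9, -2.6, 0, 100], [0, 0, 0, -3.9, -2.6, 0, 100], [0, 0, 0, -3.9, -2.6, 0, 100]],
  ],
)

```text
t: 1.15
eef_pos: [0.4718, 0.2855, 0.2133]
orientation: [3.142, -0.0, 2.904]
force: [-0.3, 0.0, 0.2]
gripper_width: 1.001
```

step_arm(
  plan=[
    [[0, 0, -6.8, -3.6, -2.5, 0, 100], [0, 0, -6.8, 0, 0, 0, 100], [0, 0, 0, 0, 0, 0, 100]],
  ],
)

```text
t: 1.45
eef_pos: [0.5005, 0.2533, 0.2131]
orientation: [-3.142, -0.001, 3.139]
force: [0.0, -0.4, -0.5]
gripper_width: 1.003
```

```bash
cat > snap.py <<'E'
from h import *
import sys,pickle
n=sys.argv[1]
s=bot.read_state(); im,d=eyes.get_image('wrist'); cv2.imwrite(f'pics/{n}.png',im); np.save(n+'.npy',d); pickle.dump(s,open(n+'.pkl','wb'))
print(s['t'],s['eef_pos'].round(4),s['orientation'].round(4),np.abs(s['dq']).max().round(4),s['force'].round(2),s['gripper_width'])
E
python3 snap.py w1
```

```text
1.45 [0.5005 0.2533 0.2131] [-3.1415e+00 -8.0000e-04  3.1386e+00] 0.087 [ 0.02 -0.38 -0.49] 1.0030925796421373
```

View pics/w1.png

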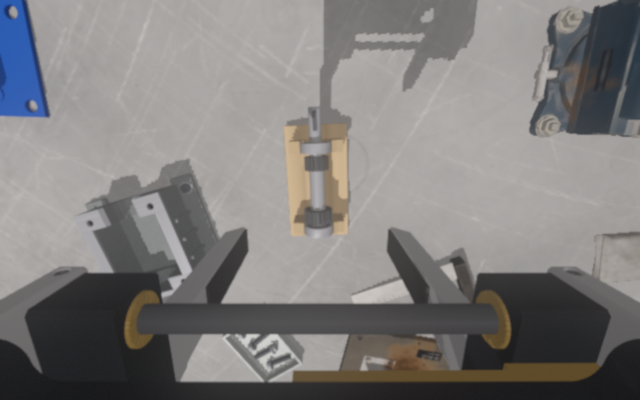

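Run:
```python
from h import *
import pickle
s=pickle.load(open('w1.pkl','rb')); c=cam('wrist',s); d=np.load('w1.npy'); P=cloud(c,d); im=cv2.imread('pics/w1.png')
cv2.imwrite('pics/w1c.png',cv2.resize(im[95:245,270:370],(500,750)[:2] if 0 else (400,600),interpolation=cv2.INTER_CUBIC))
R=P[95:245,270:370].reshape(-1,3)
# shaft: points z>0.05
m=R[:,2]>0.052; S=R[m]; print(m.sum(),S.min(0),S.max(0))
# rows: along v, find z profile
for v in range(105,242,4):
    row=P[v,285:350]; k=row[:,2]>max(0.04,0); rr=row[k]
    if len(rr): print(v,k.sum(),rr[:,0].mean().round(4),'y',rr[:,1].min().round(4),rr[:,1].max().round(4),'ytop',row[np.nanargmax(row[:,2]),1].round(4),'z',np.nanmax(row[:,2]).round(4), 'u',np.where(k)[0].min()+285,np.where(k)[0].max()+285)
```

```text
2314 [0.40739611 0.23511071 0.05200604] [0.55809014 0.27307678 0.06767356]
109 13 0.4095 y 0.2435 0.2569 ytop 0.2514 z 0.0555 u 308 320
113 13 0.4138 y 0.2435 0.2569 ytop 0.2492 z 0.0572 u 308 320
117 12 0.418 y 0.2434 0.2569 ytop 0.2514 z 0.0579 u 308 320
121 12 0.4223 y 0.2446 0.2569 ytop 0.2513 z 0.0571 u 309 320
125 12 0.4266 y 0.2445 0.2569 ytop 0.2513 z 0.0569 u 309 320
129 12 0.4309 y 0.2444 0.2569 ytop 0.2513 z 0.058 u 309 320
133 12 0.4353 y 0.2444 0.2569 ytop 0.2513 z 0.0565 u 309 320
137 13 0.4397 y 0.2443 0.2581 ytop 0.2524 z 0.0551 u 309 321
141 30 0.4445 y 0.2299 0.2824 ytop 0.2524 z 0.0557 u 297 342
145 55 0.4485 y 0.2197 0.2826 ytop 0.248 z 0.066 u 288 342
149 54 0.4529 y 0.2208 0.2825 ytop 0.2491 z 0.0668 u 289 342
153 40 0.4571 y 0.2207 0.2659 ytop 0.2546 z 0.067 u 289 328
157 24 0.462 y 0.2384 0.2649 ytop 0.2591 z 0.0586 u 304 327
161 25 0.4662 y 0.2383 0.2663 ytop 0.2512 z 0.0625 u 304 328
165 24 0.4708 y 0.2394 0.2663 ytop 0.2523 z 0.0629 u 305 328
169 24 0.4753 y 0.2394 0.2663 ytop 0.2534 z 0.0626 u 305 328
173 16 0.4806 y 0.2439 0.2617 ytop 0.2511 z 0.0578 u 30
[... 274 characters left out ...]
2617 ytop 0.2522 z 0.0572 u 310 324
197 14 0.5091 y 0.2462 0.2617 ytop 0.2545 z 0.058 u 311 324
201 15 0.5142 y 0.2461 0.2631 ytop 0.2557 z 0.0585 u 311 325
205 15 0.5192 y 0.2461 0.263 ytop 0.2569 z 0.0581 u 311 325
209 27 0.5249 y 0.2385 0.2703 ytop 0.2533 z 0.058 u 305 331
213 28 0.5275 y 0.2388 0.2717 ytop 0.2545 z 0.0656 u 305 332
217 27 0.5325 y 0.2386 0.2717 ytop 0.2556 z 0.0655 u 305 332
221 41 0.5394 y 0.2342 0.2871 ytop 0.2556 z 0.0666 u 302 344
225 51 0.5456 y 0.2245 0.287 ytop 0.2592 z 0.066 u 294 344
229 51 0.5496 y 0.2243 0.2872 ytop 0.258 z 0.0668 u 294 344
233 40 0.5539 y 0.2242 0.2732 ytop 0.2604 z 0.0666 u 294 333
237 19 0.5564 y 0.2435 0.2653 ytop 0.2556 z 0.0671 u 309 327
```

View pics/w1c.png

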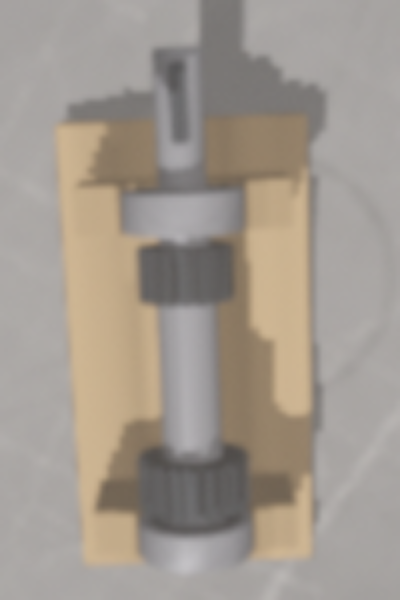

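step_arm(
  plan=[
    [[0, 0, 0, -1.2, -4.5, 0, 100], [0, 0, 0, -1.2, -4.5, 0, 100], [0, 0, 0, -1.2, -4.5, 0, 100], [0, 0, 0, -1.2, -4.5, 0, 100], [0, 0, 0, -1.2, -4.5, 0, 100]],
  ],
)

```text
t: 2.0
eef_pos: [0.5597, 0.0289, 0.2135]
orientation: [3.141, 0.0, 3.141]
force: [-0.5, 0.1, 0.1]
gripper_width: 1.001
```

step_arm(
  plan=[
    [[0, 0, 0, 0, 0, 0, 100], [0, 0, 0, 0, 0, 0, 100]],
  ],
)

```text
t: 2.2
eef_pos: [0.5596, 0.0298, 0.2132]
orientation: [3.141, -0.001, 3.139]
force: [0.1, -0.5, -0.4]
gripper_width: 1.0
```

```bash
python3 snap.py w2
```

```text
2.2 [0.5596 0.0298 0.2132] [ 3.1410e+00 -5.0000e-04  3.1391e+00] 0.036 [ 0.06 -0.48 -0.41] 0.9999414683865095
```

View pics/w2.png

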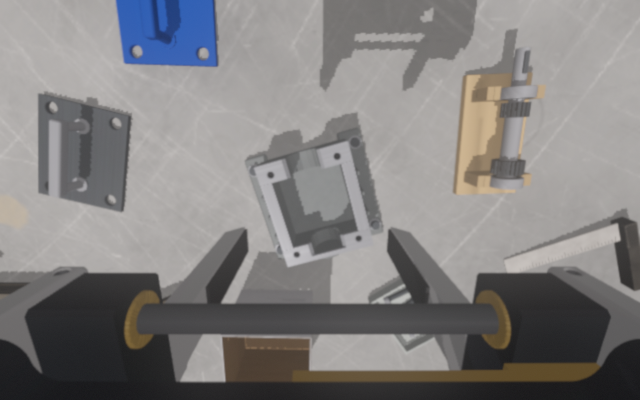

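```bash
cat > hous.py <<'E'
from h import *
import pickle
def fit(model,meas):
    m=model[:,:2]-model[:,:2].mean(0); q=meas[:,:2]-meas[:,:2].mean(0)
    a=np.arctan2((m[:,0]*q[:,1]-m[:,1]*q[:,0]).sum(),(m*q).sum())
    R=np.array([[np.cos(a),-np.sin(a)],[np.sin(a),np.cos(a)]])
    t=meas[:,:2].mean(0)-R@model[:,:2].mean(0)
    return t,a,meas[:,:2]-(model[:,:2]@R.T+t)
TH=np.array([[-52.5,40],[52.5,40],[52.5,-40],[-52.5,-40]])/1000
def blob(g,uv,r,dark=True):
    u,v=map(int,uv); w=g[v-r:v+r+1,u-r:u+r+1].astype(float)
    w=(np.median(w)-w) if dark else (w-np.median(w)); w[w<0.35*w.max()]=0
    n,l,st,ce=cv2.connectedComponentsWithStats((w>0).astype(np.uint8),connectivity=4)
    k=1+np.argmin(np.hypot(*(ce[1:]-r).T)+ (st[1:,4]<3)*99); w[l!=k]=0
    y,x=np.mgrid[-r:r+1,-r:r+1]; return (u+(w*x).sum()/w.sum(),v+(w*y).sum()/w.sum(),(l==k).sum())
E
python3 - <<'E'
from hous import *
s=pickle.load(open('w2.pkl','rb')); c=cam('wrist',s); d=np.load('w2.npy'); P=cloud(c,d); im=cv2.imread('pics/w2.png'); g=cv2.cvtColor(im,6)
cv2.imwrite('pics/w2h.png',cv2.resize(im[110:280,235:395],(640,680))[:600]); cv2.imwrite('pics/w2c.png',cv2.resize(im[85:220,30:140],None,fx=4,fy=4,interpolation=2))
# order: open end is at image top (towards robot) ; thread0 (-x,+y): y+ is image right
uv=[(337,156),(362,239),(294,261),(270,175)]
b=np.array([blob(g,p,5) for p in uv]); print(b.round(2))
for p in uv: print(P[p[1]-6:p[1]+7,p[0]-6:p[0]+7,2].max().round(4))
X=atz(c,b[:,:2],0.0555); print(X.round(4)); t,a,r=fit(TH,X); print('housing',t.round(4),np.degrees(a).round(2),(r*1000).round(2))
# depth top face
T=P[110:280,235:395].reshape(-1,3); k=(abs(T[:,2]-0.0555)<0.006); print(np.median(T[k,2]))
rect=cv2.minAreaRect((T[k,:2]*1000).astype(np.float32)); print(rect)
E
```

```text
[[336.6  155.81  35.  ]
 [358.6  238.02  24.  ]
 [296.22 265.6   15.  ]
 [270.18 174.56  34.  ]]
0.0578
nan
nan
nan
[[ 0.5199  0.0524  0.0555]
 [ 0.6209  0.0812  0.0555]
 [ 0.6584  0.0034  0.0555]
 [ 0.5414 -0.0245  0.0555]]
housing [0.5852 0.0281] 16.83 [[-3.45  1.17]
 [-2.9  -0.41]
 [11.43 -1.67]
 [-5.08  0.91]]
0.05554691378589374
((582.0115356445312, 29.271682739257812), (137.72268676757812, 118.14602661132812), 17.854110717773438)
```

View pics/w2h.png

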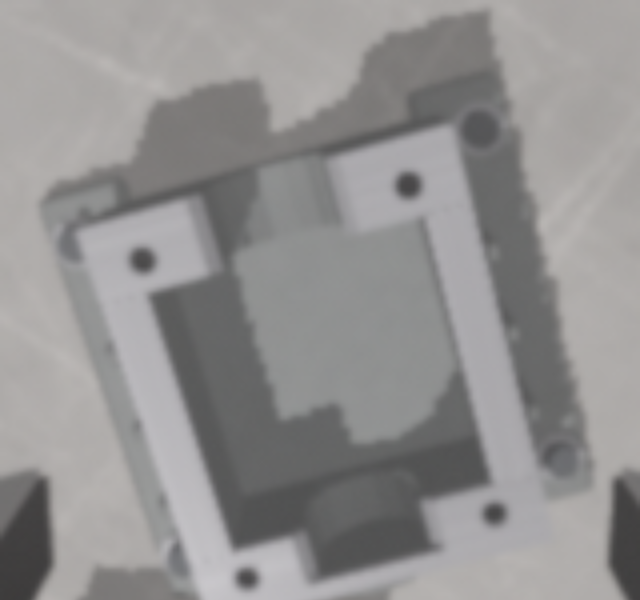

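View pics/w2c.png

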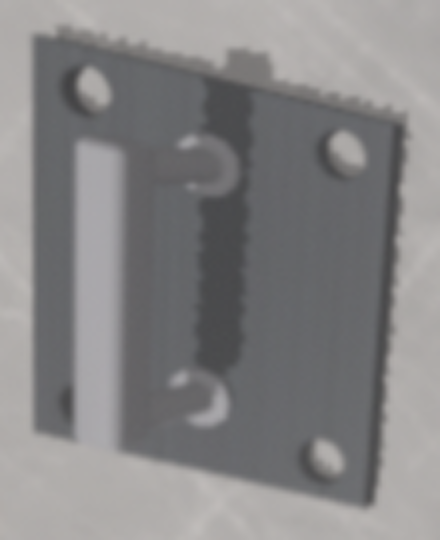

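Run:
```python
from hous import *
s=pickle.load(open('w2.pkl','rb')); c=cam('wrist',s); d=np.load('w2.npy'); P=cloud(c,d); im=cv2.imread('pics/w2.png'); g=cv2.cvtColor(im,6)
uv=[(337,156),(358,238),(296,254),(270,175)]
b=np.array([blob(g,p,5) for p in uv]); print(b.round(2))
X=atz(c,b[:,:2],0.0555); print(X.round(4)); t,a,r=fit(TH,X); print('housing',t.round(4),np.degrees(a).round(2),(r*1000).round(2))
# w1 shaft in w2
for v in range(50,190,6):
    row=P[v,480:550]; k=row[:,2]>0.04; rr=row[k]
    if len(rr): print(v,rr[:,0].mean().round(4),rr[:,1].min().round(4),rr[:,1].max().round(4),rr[:,2].max().round(4))
# cover hole: top z=.006
uc=[(53,107),(117,123),(111,199)]; print(atz(c,uc,0.006).round(4)); print(P[150,85],P[150,54])
```

```text
[[336.6  155.81  35.  ]
 [358.24 237.96  28.  ]
 [296.34 254.15  28.  ]
 [270.18 174.56  34.  ]]
[[ 0.5199  0.0524  0.0555]
 [ 0.6209  0.0808  0.0555]
 [ 0.6425  0.0038  0.0555]
 [ 0.5414 -0.0245  0.0555]]
housing [0.5812 0.0281] 15.68 [[ 0.06 -0.08]
 [-0.06 -0.08]
 [ 0.02  0.04]
 [-0.02  0.12]]
50 0.4094 0.2424 0.2542 0.0571
56 0.4153 0.2432 0.2526 0.0575
62 0.4212 0.2429 0.2526 0.0587
68 0.4271 0.2427 0.2517 0.0576
74 0.4328 0.2433 0.2545 0.0563
80 0.4388 0.2436 0.2568 0.056
86 0.4456 0.2324 0.2819 0.0669
92 0.4513 0.2181 0.2829 0.0668
98 0.4572 0.2187 0.2832 0.0609
104 0.4638 0.2374 0.2606 0.0632
110 0.47 0.2374 0.2605 0.0626
116 0.4763 0.2376 0.2609 0.0632
122 0.4827 0.2427 0.2582 0.0576
128 0.4892 0.2432 0.2591 0.0574
134 0.4958 0.2434 0.2585 0.0587
140 0.5024 0.243 0.2578 0.0582
146 0.5091 0.2437 0.2574 0.0583
152 0.5159 0.2443 0.2572 0.058
158 0.5228 0.244 0.2611 0.058
164 0.5291 0.2364 0.2657 0.0654
170 0.5359 0.2368 0.265 0.0657
176 0.5449 0.2258 0.2857 0.0573
182 0.5505 0.2268 0.2861 0.0668
188 0.5562 0.2388 0.2645 0.0667
[[ 0.4634 -0.3029  0.006 ]
 [ 0.4832 -0.2254  0.006 ]
 [ 0.5837 -0.2523  0.006 ]]
[ 0.51721638 -0.2740024   0.00574769] [ 0.51328983 -0.27695039  0.04743584]
```

step_arm(
  plan=[
    [[0, 0, 0, 1.15, 4.5, 0, 100], [0, 0, 0, 1.15, 4.5, 0, 100], [0, 0, 0, 1.15, 4.5, 0, 100], [0, 0, 0, 1.15, 4.5, 0, 100], [0, 0, -2.4, 1.15, 4.4, 2, 100]],
  ],
)

```text
t: 2.75
eef_pos: [0.5023, 0.2577, 0.1964]
orientation: [3.14, 0.006, -3.097]
force: [1.3, 0.2, 0.2]
gripper_width: 1.001
```

step_arm(
  plan=[
    [[0, 0, 0, 0, 0, 4.5, 100], [0, 0, 0, 0, 0, 4.5, 100], [0, 0, 0, 0, 0, 3, 100], [0, 0, 0, 0, 0, 0, 100]],
  ],
)

```text
t: 3.15
eef_pos: [0.4973, 0.2542, 0.0686]
orientation: [-3.14, -0.01, -3.098]
force: [-1.4, -0.6, 0.1]
gripper_width: 0.997
```

step_arm(
  plan=[
    [[0, 0, 0, 0, 0, 0, 100], [0, 0, 0, 0, 0, 0, 100]],
  ],
)

```text
t: 3.35
eef_pos: [0.5038, 0.2545, 0.076]
orientation: [3.141, 0.004, -3.099]
force: [0.4, 0.3, 0.5]
gripper_width: 1.001
```

step_arm(
  plan=[
    [[0, 0, 0, 0, 0, 1.2, 100], [0, 0, 0, 0, 0, 1.2, 100], [0, 0, 0, 0, 0, 1.2, 100], [0, 0, 0, 0, 0, 0, 100], [0, 0, 0, 0, 0, 0, 100]],
  ],
)

```text
t: 3.85
eef_pos: [0.5021, 0.2532, 0.0368]
orientation: [-3.141, -0.001, -3.1]
force: [-0.2, 0.1, 0.4]
gripper_width: 1.002
```

```bash
python3 snap.py w3
```

```text
3.85 [0.5021 0.2532 0.0368] [-3.1413e+00 -1.4000e-03 -3.1004e+00] 0.0157 [-0.19  0.07  0.44] 1.00214541723202
```

View pics/w3.png

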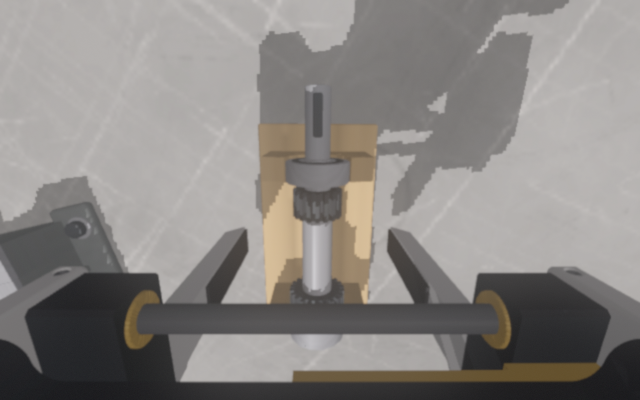

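Run:
```python
from hous import *
s=pickle.load(open('w3.pkl','rb')); c=cam('wrist',s)
T=Rn.from_euler('xyz',s['orientation']).as_matrix()
for x in (-.024,-.008,0,.008,.024): print(x,proj(c,[s['eef_pos']+T@np.array([x,0,-0.020])]).round(1))
d=np.load('w3.npy');P=cloud(c,d)
for v in (100,140,170,205,230,255,275):
    row=P[v,280:355];k=row[:,2]>(.052 if 1 else 0);rr=row[k];print(v,rr[:,0].mean().round(4),rr[:,1].min().round(4),rr[:,1].max().round(4),rr[:,1].mean().round(4),np.nanmax(row[:,2]).round(4))
```

```text
-0.024 [[316.9 295.8]]
-0.008 [[316.9 272. ]]
0 [[316.9 259.6]]
0.008 [[316.9 246.9]]
0.024 [[316.9 220.5]]
100 0.4143 0.2439 0.2557 0.2498 0.0582
140 0.4342 0.2456 0.2562 0.2509 0.0562
170 0.4487 0.2349 0.2678 0.2512 0.0666
205 0.4685 0.2397 0.2648 0.2518 0.0629
230 0.4841 0.245 0.26 0.2525 0.0583
255 0.4998 0.2455 0.2609 0.2531 0.0576
275 0.5127 0.2459 0.2609 0.2534 0.0577
```

step_arm(
  plan=[
    [[0, 0, 0, 0, 0, 0, 50], [0, 0, 0, 0, 0, 0, 10], [0, 0, 0, 0, 0, 0, 0], [0, 0, 0, 0, 0, 0, 0], [0, 0, 0, 0, 0, 0, 0]],
  ],
)

```text
t: 4.4
eef_pos: [0.5026, 0.2534, 0.0376]
orientation: [3.142, 0.0, -3.1]
force: [-0.2, 0.1, -0.6]
gripper_width: 0.61
```

step_arm(
  plan=[
    [[0, 0, 0, 0, 0, 0, 0], [0, 0, 0, 0, 0, 0, 0], [0, 0, 0, 0, 0, 0, 0]],
  ],
)

```text
t: 4.7
eef_pos: [0.5025, 0.2534, 0.0375]
orientation: [-3.142, -0.0, -3.1]
force: [-0.8, 0.1, 0.1]
gripper_width: 0.355
```

step_arm(
  plan=[
    [[0, 0, 0, 0, 0, 0, 0], [0, 0, 0, 0, 0, 0, 0], [0, 0, 0, 0, 0, 0, 0], [0, 0, 0, 0, 0, 0, 0]],
  ],
)

```text
t: 5.1
eef_pos: [0.5025, 0.2529, 0.0375]
orientation: [-3.141, -0.0, -3.1]
force: [0.0, -3.1, 0.6]
gripper_width: 0.184
```

step_arm(
  plan=[
    [[0, 0, 0, 0, 0, 0, 0], [0, 0, 0, 0, 0, 0, 0], [0, 0, 0, 0, 0, -0.5, 0], [0, 0, 0, 0, 0, -0.5, 0], [0, 0, 0, 0, 0, 0, 0]],
  ],
)

```text
t: 5.6
eef_pos: [0.5026, 0.2538, 0.0479]
orientation: [3.141, 0.001, -3.1]
force: [-0.3, 1.0, -4.8]
gripper_width: 0.183
```

step_arm(
  plan=[
    [[0, 0, 0, 0, 0, -2, 0], [0, 0, 0, 0, 0, -3, 0], [0, 0, 0, 0, 0, -3, 0], [0, 0, 0, 0, 0, -3, 0], [0, 0, 0, 0, 0, -2, 0]],
  ],
)

```text
t: 6.1
eef_pos: [0.5029, 0.2539, 0.1796]
orientation: [3.141, 0.002, -3.1]
force: [-0.5, 0.9, -4.5]
gripper_width: 0.183
```

```bash
python3 - <<'E'
from hous import *
c=cam('top'); P=cloud(c,np.load('top0.npy'))
s=P[125:175,295:330].reshape(-1,3); print('carton max z',np.nanmax(s[:,2])); k=s[:,2]>.06; print(s[k].min(0),s[k].max(0))
s=pickle.load(open('w2.pkl','rb')); c=cam('wrist',s); P=cloud(c,np.load('w2.npy'))
s=bot.read_state(); print(s['eef_pos'],s['orientation'],s['force'],s['gripper_width'])
yaw=s['orientation'][2]; D=np.array([.5812,.0281])-s['eef_pos'][:2]
print('tool dx,dy cm',(100*np.array([D@[np.cos(yaw),np.sin(yaw)],D@[np.sin(yaw),-np.cos(yaw)]])).round(2),'turn',np.degrees(-((np.pi+np.radians(15.68)-yaw)%(2*np.pi))))
E
python3 snap.py w4
```

```text
carton max z 0.11006476633810003
[ 0.72248234 -0.08938383  0.06021875] [0.83722418 0.01894174 0.11006477]
[0.50293355 0.2538756  0.17959783] [ 3.14050652e+00  2.31618391e-03 -3.09993071e+00] [-0.46531108  0.86999784 -4.50978626] 0.18346820000574046
tool dx,dy cm [ -6.88 -22.88] turn -13.292946653826913
6.1 [0.5029 0.2539 0.1796] [ 3.1405e+00  2.3000e-03 -3.0999e+00] 0.3617 [-0.47  0.87 -4.51] 0.18346820000574046
```

View pics/w4.png

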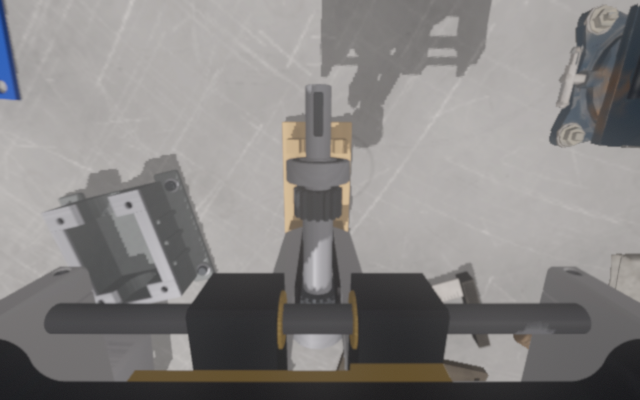

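step_arm(
  plan=[
    [[0, 0, 0, -0.6, -1.9, 0, 0], [0, 0, 0, -1.1, -3.8, 0, 0], [0, 0, 0, -1.2, -3.9, 0, 0], [0, 0, 0, -1.2, -3.9, 0, 0], [0, 0, 0, -1.2, -3.9, 0, 0]],
  ],
)

```text
t: 6.65
eef_pos: [0.5623, 0.0806, 0.1761]
orientation: [3.141, -0.001, -3.1]
force: [-0.3, -0.4, -4.8]
gripper_width: 0.183
```

step_arm(
  plan=[
    [[0, 0, 0, -1.0, -3.4, 0, 0], [0, 0, -3.3, -0.6, -2.1, 0, 0], [0, 0, -5, 0, 0, 0, 0], [0, 0, -5, 0, 0, 0, 0], [0, 0, 0, 0, 0, 0, 0]],
  ],
)

```text
t: 7.15
eef_pos: [0.5803, 0.0275, 0.176]
orientation: [3.14, -0.002, -2.869]
force: [-0.6, 1.0, -5.0]
gripper_width: 0.183
```

step_arm(
  plan=[
    [[0, 0, 0, 0, 0, 0, 0], [0, 0, 0, 0, 0, 0, 0], [0, 0, 0, 0, 0, 0, 0]],
  ],
)

```text
t: 7.45
eef_pos: [0.5808, 0.0277, 0.1773]
orientation: [3.141, -0.0, -2.868]
force: [0.0, -0.6, -4.5]
gripper_width: 0.182
```

```bash
python3 snap.py w5
python3 - <<'E'
from hous import *
s=pickle.load(open('w5.pkl','rb')); c=cam('wrist',s); T=Rn.from_euler('xyz',s['orientation']).as_matrix()
Q=(cloud(c,np.load('w5.npy'))-s['eef_pos'])@T
for v in range(80,300,8):
    row=Q[v,270:365];k=row[:,2]<.012;rr=row[k]
    if len(rr): print(v,'x',rr[:,0].mean().round(4),'y',rr[:,1].min().round(4),rr[:,1].max().round(4),'ztop',np.nanpercentile(rr[:,2],5).round(4))
E
```

```text
7.45 [0.5808 0.0277 0.1773] [ 3.1414e+00 -2.0000e-04 -2.8684e+00] 0.0042 [ 0.04 -0.64 -4.51] 0.18176190814122717
88 x 0.0938 y -0.0062 0.0074 ztop -0.0183
96 x 0.0899 y -0.0062 0.0075 ztop -0.0197
104 x 0.086 y -0.0063 0.0069 ztop -0.0199
112 x 0.082 y -0.0064 0.007 ztop -0.0197
120 x 0.078 y -0.0064 0.007 ztop -0.0194
128 x 0.074 y -0.0065 0.0071 ztop -0.0192
136 x 0.0699 y -0.0059 0.0072 ztop -0.0197
144 x 0.0657 y -0.0059 0.0073 ztop -0.0179
152 x 0.0615 y -0.006 0.0073 ztop -0.0174
160 x 0.0571 y -0.0166 0.0173 ztop -0.0177
168 x 0.0542 y -0.0171 0.0178 ztop -0.0286
176 x 0.05 y -0.0173 0.0179 ztop -0.0283
184 x 0.0461 y -0.0132 0.0141 ztop -0.0286
192 x 0.0403 y -0.0129 0.0143 ztop -0.0225
200 x 0.0361 y -0.013 0.0138 ztop -0.0248
208 x 0.0315 y -0.013 0.0139 ztop -0.0245
216 x 0.027 y -0.0117 0.0132 ztop -0.0242
224 x 0.021 y -0.0081 0.0089 ztop -0.0194
232 x 0.0127 y -0.0195 0.0204 ztop -0.0196
240 x 0.0103 y -0.02 0.0208 ztop -0.0194
248 x 0.0082 y -0.02 0.0207 ztop -0.0257
256 x 0.0063 y -0.0203 0.021 ztop -0.0357
264 x 0.0044 y -0.02 0.0208 ztop -0.0444
272 x 0.0029 y -0.0203 0.0212 ztop -0.0523
280 x 0.0083 y -0.014 0.0147 ztop -0.0994
288 x 0.0057 y -0.0134 0.0141 ztop -0.1034
296 x 0.0047 y -0.0121 0.0126 ztop -0.1069
```

View pics/w5.png

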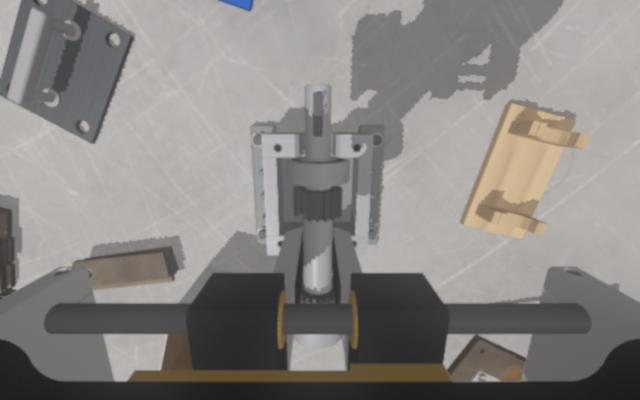

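Run:
```python
from hous import *
s=pickle.load(open('w5.pkl','rb')); c=cam('wrist',s); g=cv2.cvtColor(cv2.imread('pics/w5.png'),6); T=Rn.from_euler('xyz',s['orientation']).as_matrix()
b=np.array([blob(g,p,4) for p in [(356,147),(278,148)]]); X=atz(c,b[:,:2],.0555); print(b,X, ((X-s['eef_pos'])@T).round(4))
yaw=np.radians(15.68);R=np.array([[np.cos(yaw),-np.sin(yaw)],[np.sin(yaw),np.cos(yaw)]]); print(np.array([.5812,.0281])+TH[[0,3]]@R.T)
```

```text
[[356.36297071 147.33263598  30.        ]
 [277.35579293 147.61298274  31.        ]] [[ 0.51966977  0.05202071  0.0555    ]
 [ 0.54153291 -0.02470371  0.0555    ]] [[ 0.0523  0.0399  0.1218]
 [ 0.0519 -0.0399  0.1218]]
[[ 0.51984315  0.05242257]
 [ 0.5414643  -0.02460033]]
```

step_arm(
  plan=[
    [[0, 0, 0, 0, 0, 2, 0], [0, 0, 0, 0, 0, 3, 0], [0, 0, 0, 0, 0, 3, 0], [0, 0, 0, 0, 0, 2, 0], [0, 0, 0, 0, 0, 0, 0]],
  ],
)

```text
t: 8.0
eef_pos: [0.5781, 0.0279, 0.074]
orientation: [3.139, -0.007, -2.868]
force: [-0.2, 0.2, -5.2]
gripper_width: 0.18
```

step_arm(
  plan=[
    [[0, 0, 0, 0, 0, 0, 0], [0, 0, 0, 0, 0, 0, 0], [0, 0, 0, 0, 0, 0, 0]],
  ],
)

```text
t: 8.3
eef_pos: [0.5823, 0.0273, 0.0794]
orientation: [-3.14, 0.003, -2.868]
force: [-0.5, 0.1, -5.2]
gripper_width: 0.186
```

```bash
python3 snap.py w6
python3 - <<'E'
from hous import *
s=pickle.load(open('w6.pkl','rb')); c=cam('wrist',s); im=cv2.imread('pics/w6.png')
cv2.imwrite('pics/w6c.png',cv2.resize(im[80:280,210:420],None,fx=3,fy=3)[:600])
E
```

```text
8.3 [0.5823 0.0273 0.0794] [-3.1403e+00  3.0000e-03 -2.8680e+00] 0.0073 [-0.54  0.08 -5.21] 0.1855177076289838
```

View pics/w6c.png

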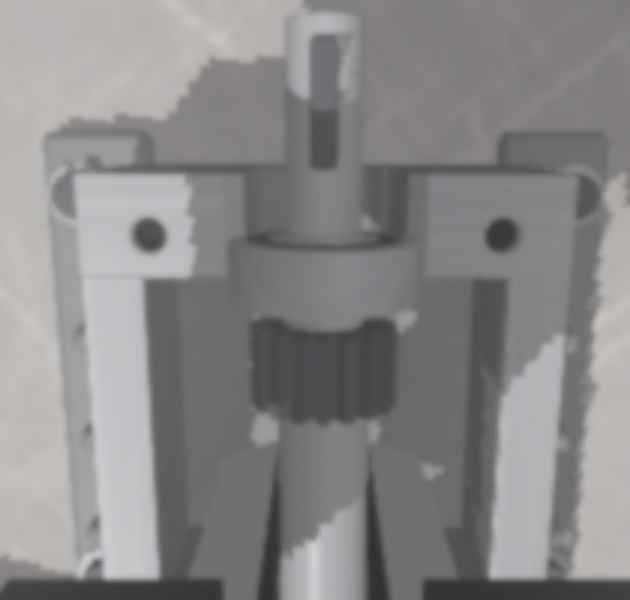

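step_arm(
  plan=[
    [[0, 0, 0, 0, 0, 0.8, 0], [0, 0, 0, 0, 0, 0.8, 0], [0, 0, 0, 0, 0, 0.6, 0], [0, 0, 0, 0, 0, 0.6, 0], [0, 0, 0, 0, 0, 0, 0]],
  ],
)

```text
t: 8.85
eef_pos: [0.5799, 0.0276, 0.0479]
orientation: [3.14, -0.002, -2.868]
force: [-0.5, 0.9, -5.6]
gripper_width: 0.185
```

step_arm(
  plan=[
    [[0, 0, 0, 0, 0, 0.5, 0], [0, 0, 0, 0, 0, 0.5, 0], [0, 0, 0, 0, 0, 0.5, 0], [0, 0, 0, 0, 0, 0.4, 0], [0, 0, 0, 0, 0, 0, 0]],
  ],
)

```text
t: 9.35
eef_pos: [0.5803, 0.0275, 0.0296]
orientation: [3.141, -0.001, -2.868]
force: [-0.7, 0.4, -4.4]
gripper_width: 0.185
```

step_arm(
  plan=[
    [[0, 0, 0, 0, 0, 0.15, 0], [0, 0, 0, 0, 0, 0.15, 0], [0, 0, 0, 0, 0, 0, 0], [0, 0, 0, 0, 0, 0, 0]],
  ],
)

```text
t: 9.75
eef_pos: [0.581, 0.0274, 0.0276]
orientation: [-3.142, 0.0, -2.868]
force: [-0.5, -1.1, -5.3]
gripper_width: 0.185
```

step_arm(
  plan=[
    [[0, 0, 0, 0, 0, 0.1, 0], [0, 0, 0, 0, 0, 0.1, 0], [0, 0, 0, 0, 0, 0, 0], [0, 0, 0, 0, 0, 0, 0]],
  ],
)

```text
t: 10.15
eef_pos: [0.5811, 0.0274, 0.0256]
orientation: [-3.141, 0.0, -2.868]
force: [0.0, 0.0, -2.6]
gripper_width: 0.186
```

step_arm(
  plan=[
    [[0, 0, 0, 0, 0, 0.1, 0], [0, 0, 0, 0, 0, 0, 0], [0, 0, 0, 0, 0, 0, 0]],
  ],
)

```text
t: 10.45
eef_pos: [0.5812, 0.0275, 0.0254]
orientation: [-3.142, 0.0, -2.868]
force: [-3.6, -0.2, 6.4]
gripper_width: 0.182
```

step_arm(
  plan=[
    [[0, 0, 0, 0, 0, 0, 22], [0, 0, 0, 0, 0, 0, 26], [0, 0, 0, 0, 0, 0, 32], [0, 0, 0, 0, 0, 0, 36], [0, 0, 0, 0, 0, 0, 36]],
  ],
)

```text
t: 10.95
eef_pos: [0.581, 0.0274, 0.0244]
orientation: [-3.141, 0.0, -2.868]
force: [-0.6, -0.2, -0.0]
gripper_width: 0.358
```

step_arm(
  plan=[
    [[0, 0, 0, 0, 0, -1, 36], [0, 0, 0, 0, 0, -2, 36], [0, 0, 0, 0, 0, -4, 36], [0, 0, 0, 0, 0, -4.5, 36], [0, 0, 0, 0, 0, -4.5, 70]],
  ],
)

```text
t: 11.45
eef_pos: [0.5806, 0.0275, 0.1867]
orientation: [-3.142, 0.0, -2.868]
force: [0.9, -0.6, -0.2]
gripper_width: 0.415
```

```bash
python3 snap.py w7
```

```text
11.45 [0.5806 0.0275 0.1867] [-3.1415e+00  2.0000e-04 -2.8680e+00] 0.8192 [ 0.94 -0.64 -0.22] 0.41520389300468813
```

View pics/w7.png

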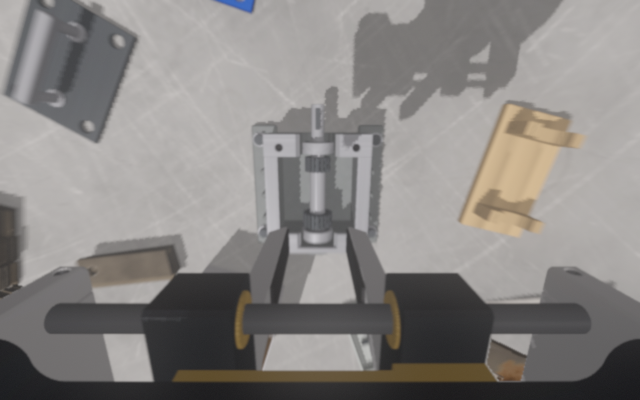

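Run:
```python
from hous import *
s=pickle.load(open('w7.pkl','rb')); c=cam('wrist',s); P=cloud(c,np.load('w7.npy'))
for v in (108,120,140,146,150,160,180,217,236,240):
    row=P[v,295:340]; print(v,np.nanmax(row[:,2]).round(4))
print('face',np.nanmedian(P[170:220,272:276,2]),np.nanmedian(P[170:220,361:365,2]))
```

```text
108 0.0452
120 0.0466
140 0.0555
146 0.0559
150 0.0558
160 0.0501
180 0.0457
217 0.0541
236 0.0561
240 0.0561
face 0.055671272226135826 0.055707229797653524
```

step_arm(
  plan=[
    [[0, 0, 0, 1.96, -3.98, 0, 50], [0, 0, 0, 1.96, -3.98, 0, 50], [0, 0, 0, 1.96, -3.98, 0, 50], [0, 0, 0, 1.96, -3.98, 0, 50], [0, 0, 0, 1.96, -3.98, 0, 50]],
  ],
)

```text
t: 12.0
eef_pos: [0.5399, -0.1923, 0.1852]
orientation: [-3.141, 0.001, -2.868]
force: [0.9, -0.3, 0.5]
gripper_width: 0.499
```

step_arm(
  plan=[
    [[0, 0, 0, 1.96, -3.98, 0, 50], [0, 0, 6.7, 1.96, -3.98, 0, 50], [0, 0, 8, 0, 0, 0, 50], [0, 0, 8, 0, 0, 0, 50], [0, 0, 8, 0, 0, 0, 50]],
  ],
)

```text
t: 12.5
eef_pos: [0.5239, -0.2785, 0.1849]
orientation: [-3.141, 0.001, 2.873]
force: [-0.1, -1.2, 0.6]
gripper_width: 0.501
```

step_arm(
  plan=[
    [[0, 0, 0, 0, 0, 0, 50], [0, 0, 0, 0, 0, 0, 50], [0, 0, 0, 0, 0, 0, 50]],
  ],
)

```text
t: 12.8
eef_pos: [0.5242, -0.2778, 0.1847]
orientation: [-3.141, 0.0, 2.881]
force: [0.5, -0.5, -0.7]
gripper_width: 0.501
```

```bash
python3 snap.py w8
```

```text
12.8 [ 0.5242 -0.2778  0.1847] [-3.1415e+00  3.0000e-04  2.8815e+00] 0.0102 [ 0.53 -0.51 -0.74] 0.5014213988440431
```

View pics/w8.png

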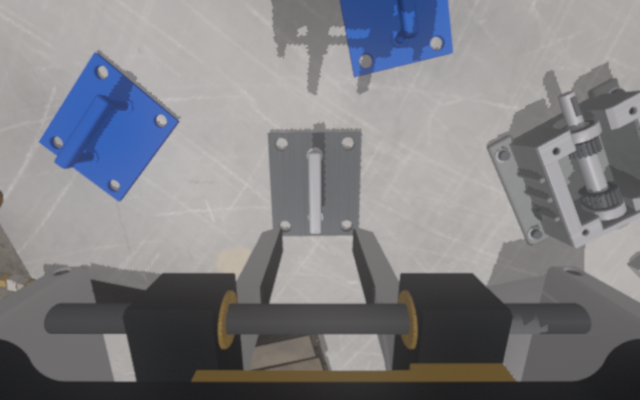

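Run:
```python
from hous import *
s=pickle.load(open('w8.pkl','rb')); c=cam('wrist',s); im=cv2.imread('pics/w8.png'); g=cv2.cvtColor(im,6); T=Rn.from_euler('xyz',s['orientation']).as_matrix()
cv2.imwrite('pics/w8c.png',cv2.resize(im[115:245,255:375],None,fx=4,fy=4,interpolation=2))
P=cloud(c,np.load('w8.npy')); B=P[155:235,305:325].reshape(-1,3); B=B[B[:,2]>.04]; q=(B-s['eef_pos'])@T
print('bar tool x',q[:,0].min(),q[:,0].max(),'y',q[:,1].min(),q[:,1].max(),'z top',np.median(B[:,2]),'n',len(B))
for lo in (-.04,-.02,0,.02,.035): k=abs(q[:,0]-lo)<.004; print(lo,q[k,1].min().round(4),q[k,1].max().round(4))
b=[]
for p in [(348,143),(353,225),(285,226),(282,144)]:
    w=g[p[1]-7:p[1]+8,p[0]-7:p[0]+8]; _,m=cv2.threshold(w,0,255,cv2.THRESH_OTSU); n,l,st,ce=cv2.connectedComponentsWithStats(m); k=l[7,7]; print(st[k],ce[k]+np.array(p)-7); b.append(ce[k]+np.array(p)-7)
X=atz(c,b,0.003); t,a,r=fit(TH,X); print('cover',t,np.degrees(a),(r*1e3).round(2))
```

```text
bar tool x -0.0468738349085958 0.04324213210966914 y -0.009912072376161204 0.0046166372331716814 z top 0.04787811780157197 n 981
-0.04 -0.0081 0.0046
-0.02 -0.0091 0.0045
0 -0.009 0.0033
0.02 -0.0088 0.0032
0.035 -0.0098 0.0032
[ 1  1 12 10 93] [347.49462366 141.65591398]
[  0   0  15  15 166] [353.31927711 225.63855422]
[ 2  2 11  7 61] [285.        224.1147541]
[ 1  1 12 10 91] [281.47252747 142.48351648]
cover [ 0.52382319 -0.27784339] -13.016321002707073 [[-0.27 -1.28]
 [ 4.5   4.99]
 [-2.45 -2.89]
 [-1.78 -0.81]]
```

View pics/w8c.png

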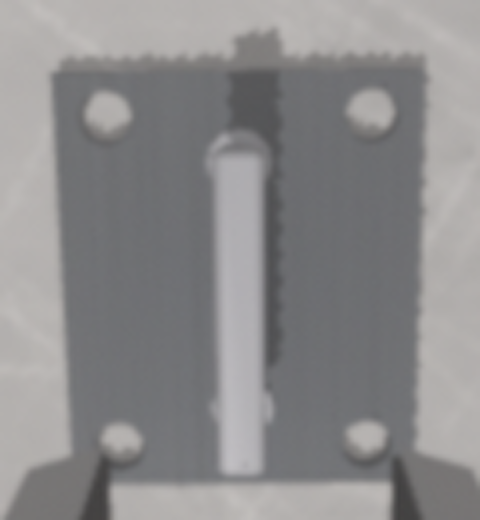

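Run:
```python
from hous import *
s=pickle.load(open('w8.pkl','rb')); c=cam('wrist',s); T=Rn.from_euler('xyz',s['orientation']).as_matrix()
b=[(347.5,142.9),(346.5,224.8),(285.2,225),(281.5,143.0)]
X=atz(c,b,0.006); t,a,r=fit(TH,X); print('cover',t,np.degrees(a),(r*1e3).round(2), ((np.r_[t,0.006]-s['eef_pos'])@T).round(4))
print('yaw+pi',np.degrees(s['orientation'][2])-180)
```

```text
cover [ 0.52315742 -0.27989006] -14.27970293351935 [[ 0.42 -0.73]
 [ 0.   -0.03]
 [-0.39  0.6 ]
 [-0.04  0.16]] [ 0.0005 -0.0023  0.1787]
yaw+pi -14.903663439441743
```

step_arm(
  plan=[
    [[0, 0, -0.8, 0, -0.23, 2.5, 50], [0, 0, 0, 0, 0, 4, 50], [0, 0, 0, 0, 0, 4, 50], [0, 0, 0, 0, 0, 2.5, 50], [0, 0, 0, 0, 0, 0, 50]],
  ],
)

```text
t: 13.35
eef_pos: [0.5209, -0.2779, 0.0502]
orientation: [3.138, -0.008, 2.894]
force: [-0.5, 0.7, -0.3]
gripper_width: 0.501
```

step_arm(
  plan=[
    [[0, 0, 0, 0, 0, 0.5, 50], [0, 0, 0, 0, 0, 0.5, 50], [0, 0, 0, 0, 0, 0.5, 50], [0, 0, 0, 0, 0, 0.5, 50], [0, 0, 0, 0, 0, 0.5, 50]],
  ],
)

```text
t: 13.85
eef_pos: [0.5238, -0.2803, 0.0297]
orientation: [-3.141, 0.001, 2.893]
force: [-0.2, -0.1, -0.5]
gripper_width: 0.497
```

step_arm(
  plan=[
    [[0, 0, 0, 0, 0, 0, 50], [0, 0, 0, 0, 0, 0, 50], [0, 0, 0, 0, 0, 0, 40]],
  ],
)

```text
t: 14.15
eef_pos: [0.5237, -0.2802, 0.0297]
orientation: [-3.141, 0.0, 2.893]
force: [0.4, 0.1, 0.7]
gripper_width: 0.445
```

```bash
python3 snap.py w9
```

```text
14.15 [ 0.5237 -0.2802  0.0297] [-3.1414e+00  4.0000e-04  2.8934e+00] 0.0015 [0.35 0.14 0.68] 0.4452843769031862
```

View pics/w9.png

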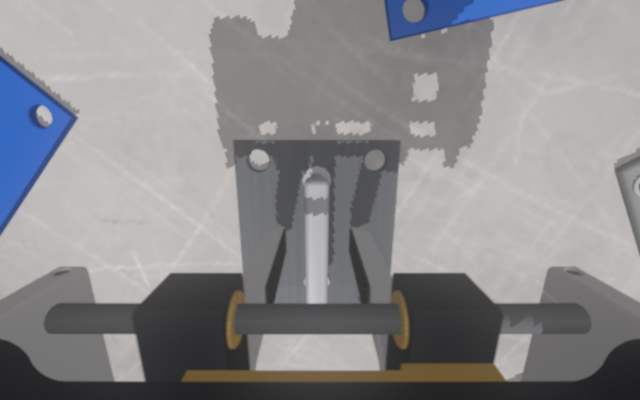

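Handle centred (holes at 260,159 and 374,159; bar at u=317). Close.

step_arm(
  plan=[
    [[0, 0, 0, 0, 0, 0, 0], [0, 0, 0, 0, 0, 0, 0], [0, 0, 0, 0, 0, 0, 0], [0, 0, 0, 0, 0, 0, 0], [0, 0, 0, 0, 0, 0, 0]],
  ],
)

```text
t: 14.7
eef_pos: [0.5235, -0.2802, 0.0296]
orientation: [-3.141, 0.0, 2.893]
force: [-0.2, 0.5, 0.4]
gripper_width: 0.146
```

step_arm(
  plan=[
    [[0, 0, 0, 0, 0, 0, 0], [0, 0, 0, 0, 0, 0, 0], [0, 0, 0, 0, 0, -0.5, 0], [0, 0, 0, 0, 0, -0.5, 0], [0, 0, 0, 0, 0, 0, 0]],
  ],
)

```text
t: 15.2
eef_pos: [0.5236, -0.28, 0.0398]
orientation: [-3.142, 0.0, 2.893]
force: [0.8, -0.6, -3.9]
gripper_width: 0.147
```

step_arm(
  plan=[
    [[0, 0, 0, 0, 0, -2, 0], [0, 0, 0, 0, 0, -3, 0], [0, 0, 0, 0, 0, -3, 0], [0, 0, 0, 0, 0, -2, 0], [0, 0, 0, 0, 0, 0, 0]],
  ],
)

```text
t: 15.7
eef_pos: [0.5253, -0.2813, 0.1429]
orientation: [-3.139, 0.006, 2.894]
force: [0.8, -0.0, -4.9]
gripper_width: 0.146
```

step_arm(
  plan=[
    [[0, 0, 0, 0.2, 2.2, 0, 0], [0, 0, 0, 0.2, 3.7, 0, 0], [0, 0, 0, 0.3, 4, 0, 0], [0, 0, 0, 0.3, 4, 0, 0], [0, 0, 0, 0.3, 4, 0, 0]],
  ],
)

```text
t: 16.2
eef_pos: [0.5538, -0.1014, 0.1374]
orientation: [3.141, -0.003, 2.893]
force: [0.3, -0.2, -5.0]
gripper_width: 0.147
```

step_arm(
  plan=[
    [[0, 0, 0, 0.3, 4, 0, 0], [0, 0, 0, 0.2, 4, 0, 0], [0, 0, 0, 0.1, 3.4, 0, 0], [0, 0, -4, 0.1, 2, 0, 0], [0, 0, -7, 0, 0, 0, 0]],
  ],
)

```text
t: 16.7
eef_pos: [0.5799, 0.0312, 0.1372]
orientation: [3.141, -0.003, 3.093]
force: [-0.2, -1.1, -4.3]
gripper_width: 0.146
```

step_arm(
  plan=[
    [[0, 0, -7.5, 0, 0, 0, 0], [0, 0, -7.5, 0, 0, 0, 0], [0, 0, -3.9, 0, 0, 0, 0], [0, 0, 0, 0, 0, 0, 0], [0, 0, 0, 0, 0, 0, 0]],
  ],
)

```text
t: 17.2
eef_pos: [0.5802, 0.0284, 0.138]
orientation: [3.141, -0.002, -2.87]
force: [0.2, -0.9, -5.1]
gripper_width: 0.142
```

step_arm(
  plan=[
    [[0, 0, 0, 0, 0, 0, 0], [0, 0, 0, 0, 0, 0, 0]],
  ],
)

```text
t: 17.4
eef_pos: [0.5809, 0.0282, 0.1391]
orientation: [3.141, -0.0, -2.869]
force: [-0.0, -0.1, -3.9]
gripper_width: 0.147
```

```bash
python3 snap.py w10
python3 - <<'E'
from h import *
im,d=eyes.get_image('scene'); cv2.imwrite('pics/scene10.png',im); np.save('scene10.npy',d); cv2.imwrite('pics/scene10c.png',cv2.resize(im[120:280,230:430],(800,640))[:600])
E
```

```text
17.4 [0.5809 0.0282 0.1391] [ 3.1414e+00 -4.0000e-04 -2.8687e+00] 0.0036 [-0.03 -0.13 -3.94] 0.14674196478262805
```

View pics/w10.png

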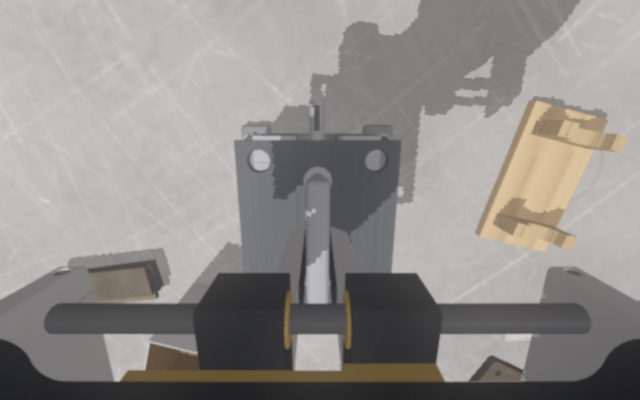

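View pics/scene10c.png

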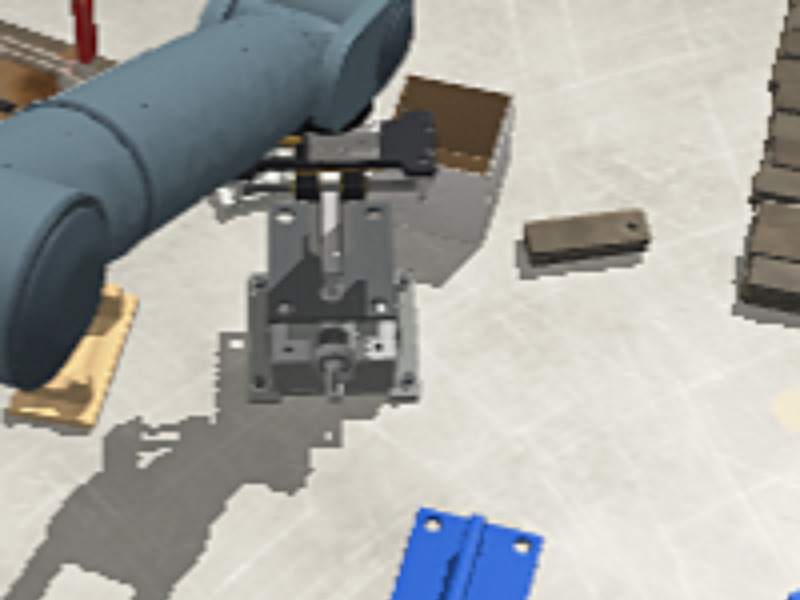

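```bash
cat > cov.py <<'E'
from hous import *
import sys
n=sys.argv[1]
s=pickle.load(open(n+'.pkl','rb')); c=cam('wrist',s); im=cv2.imread(f'pics/{n}.png'); g=cv2.cvtColor(im,6); T=Rn.from_euler('xyz',s['orientation']).as_matrix()
P=cloud(c,np.load(n+'.npy')); Q=(P-s['eef_pos'])@T
A=np.r_[Q[175:260,246:275].reshape(-1,3),Q[175:260,365:390].reshape(-1,3)]; A=A[np.isfinite(A[:,0])&(abs(A[:,2]-.024)<.008)]
M=np.c_[A[:,:2],np.ones(len(A))]; co,*_=np.linalg.lstsq(M,A[:,2],rcond=None); print('plane z=ax+by+c',co.round(4),'resid',np.std(A[:,2]-M@co).round(5),len(A))
W=P[...,2]; print('top z world left/right near/far', [np.nanmedian(W[y:y+6,x:x+20]).round(4) for y,x in ((175,248),(175,368),(245,248),(245,368))])
cv2.imwrite(f'pics/{n}c.png',cv2.resize(im[110:210,225:410],None,fx=4,fy=4,interpolation=2))
E
python3 cov.py w10
```

```text
plane z=ax+by+c [-0.0003 -0.0011  0.0234] resid 0.00062 4581
top z world left/right near/far [np.float64(0.1158), np.float64(0.1158), np.float64(0.1157), np.float64(0.116)]
```

View pics/w10c.png

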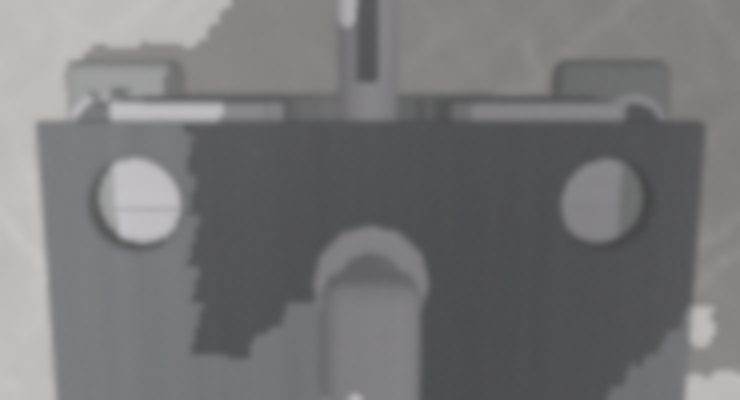

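Run:
```python
from hous import *
s=pickle.load(open('w10.pkl','rb')); c=cam('wrist',s); T=Rn.from_euler('xyz',s['orientation']).as_matrix()
z=s['eef_pos'][2]-.0234
X=atz(c,[(376.2,160.2),(259.5,160.2),(401.5,140.5),(234.3,140.5)],z); print(((X-s['eef_pos'])@T).round(4)); 
h=X[:2,:2]; a=np.arctan2(*(h[0]-h[1])[::-1])-np.pi/2
ctr=h.mean(0)+.0525*np.array([np.cos(a),np.sin(a)]); print('cover ctr',ctr.round(4),np.degrees(a).round(2),'target',(.5812,.0281),15.68)
e=X[2:,:2]; a2=np.arctan2(*(e[0]-e[1])[::-1])-np.pi/2; print(e.mean(0)+.066*np.array([np.cos(a2),np.sin(a2)]),np.degrees(a2))
```

```text
[[ 0.052   0.0403  0.0234]
 [ 0.052  -0.0389  0.0234]
 [ 0.0652  0.0565  0.0234]
 [ 0.0651 -0.055   0.0234]]
cover ctr [0.5811 0.0291] 15.68 target (0.5812, 0.0281) 15.68
[0.58148455 0.02919318] 15.687874103006404
```

step_arm(
  plan=[
    [[0, 0, 0, 0, -0.1, 0.7, 0], [0, 0, 0, 0, 0, 1, 0], [0, 0, 0, 0, 0, 1, 0], [0, 0, 0, 0, 0, 0.8, 0], [0, 0, 0, 0, 0, 0.4, 0]],
  ],
)

```text
t: 18.0
eef_pos: [0.5804, 0.0274, 0.0987]
orientation: [3.141, -0.002, -2.868]
force: [0.0, 0.6, -5.5]
gripper_width: 0.145
```

step_arm(
  plan=[
    [[0, 0, 0, 0, 0, 0, 0], [0, 0, 0, 0, 0, 0, 0], [0, 0, 0, 0, 0, 0, 0], [0, 0, 0, 0, 0, 0, 0], [0, 0, 0, 0, 0, 0, 0]],
  ],
)

```text
t: 18.5
eef_pos: [0.5815, 0.0273, 0.1008]
orientation: [-3.141, 0.001, -2.868]
force: [-0.2, 1.0, -3.3]
gripper_width: 0.144
```

```bash
python3 snap.py w11; python3 cov.py w11
python3 - <<'E'
from h import *
for n in ('scene','top'):
    im,d=eyes.get_image(n); cv2.imwrite(f'pics/{n}11.png',im); np.save(n+'11.npy',d)
    y,x,h,w=(160,280,80,80) if n=='scene' else (120,160,160,240)
    cv2.imwrite(f'pics/{n}11c.png',cv2.resize(im[y:y+h,x:x+w],None,fx=600//h,fy=600//h,interpolation=2))
E
```

```text
18.5 [0.5815 0.0273 0.1008] [-3.1413e+00  6.0000e-04 -2.8680e+00] 0.0032 [-0.24  1.03 -3.27] 0.1438091314023348
plane z=ax+by+c [-0.0009 -0.0011  0.0234] resid 0.00061 4574
top z world left/right near/far [np.float64(0.0774), np.float64(0.0776), np.float64(0.0774), np.float64(0.0775)]
```

View pics/w11c.png

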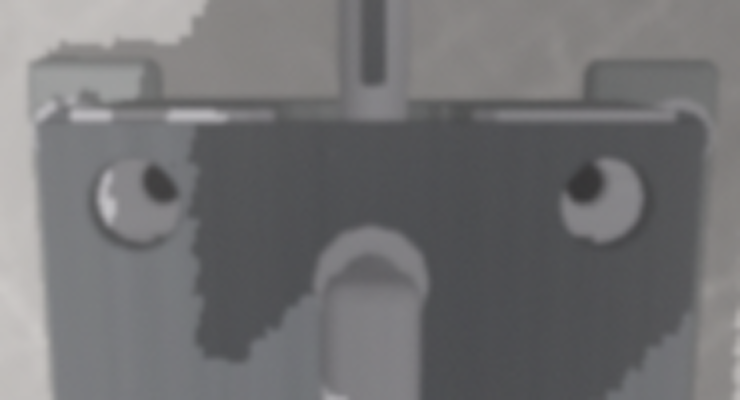

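View pics/scene11c.png

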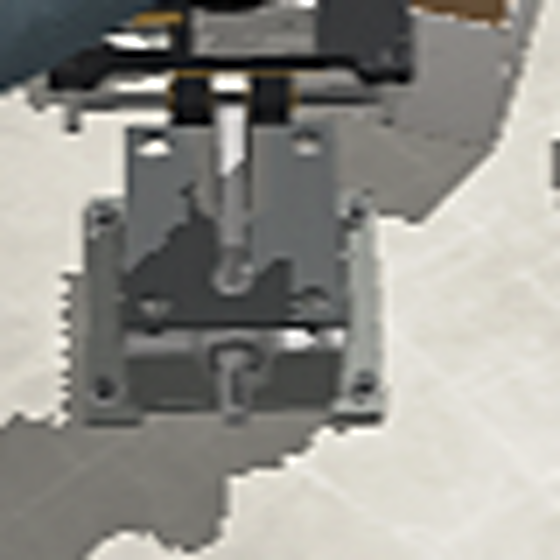

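View pics/top11c.png

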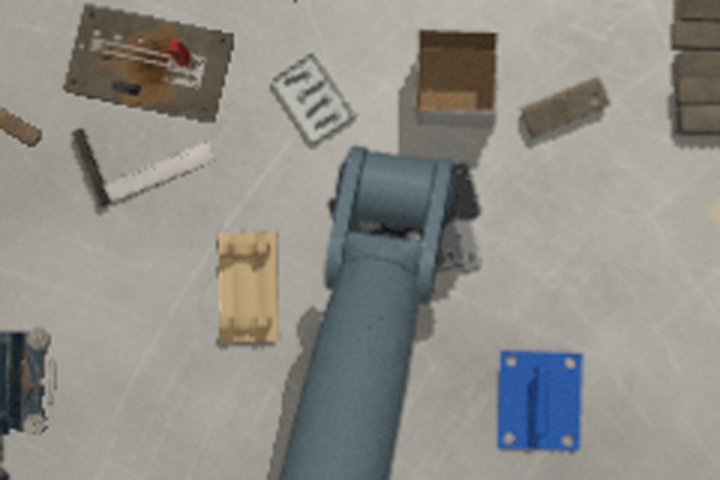

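Run:
```python
from hous import *
s=pickle.load(open('w11.pkl','rb')); c=cam('wrist',s); T=Rn.from_euler('xyz',s['orientation']).as_matrix()
X=atz(c,[(376.2,160.2),(259.5,160.2)],s['eef_pos'][2]-.0234)[:,:2]
print('cover holes',X.round(4))
yaw=np.radians(15.68);R=np.array([[np.cos(yaw),-np.sin(yaw)],[np.sin(yaw),np.cos(yaw)]])
th=np.array([.5812,.0281])+TH[[0,3]]@R.T; print('threads w2',th.round(4), 'proj in crop',((proj(c,np.c_[th,[.0555]*2])-[225,110])*4).round(0))
print('cover holes dropped to face, crop px',((proj(c,np.c_[X,[.0555]*2])-[225,110])*4).round(0))
# finer crop
im=cv2.imread('pics/w11.png'); cv2.imwrite('pics/w11d.png',np.hstack([cv2.resize(im[145:175,u:u+30],(390,390),interpolation=2) for u in (245,360)]))
# shaft stub / bearing heights
P=cloud(c,np.load('w11.npy')); print('stub z',[np.nanmax(P[v,310:326,2]).round(4) for v in (115,122,130)])
A=cloud(cam('scene'),np.load('scene11.npy'))
```

```text
cover holes [[ 0.5206  0.052 ]
 [ 0.542  -0.0242]]
threads w2 [[ 0.5198  0.0524]
 [ 0.5415 -0.0246]] proj in crop [[585. 183.]
 [159. 182.]]
cover holes dropped to face, crop px [[582. 186.]
 [161. 186.]]
stub z [np.float64(0.0458), np.float64(0.0457), np.float64(0.0458)]
```

View pics/w11d.png

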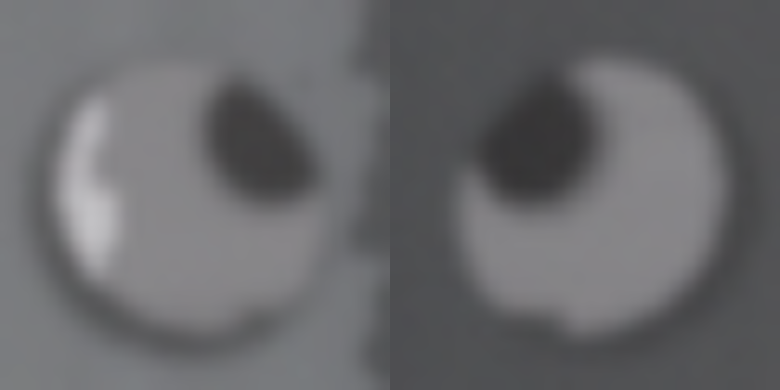

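step_arm(
  plan=[
    [[0, 0, 0, 0.07, 0, 0, 0], [0, 0, 0, 0, 0, 0, 0], [0, 0, 0, 0, 0, 0, 0], [0, 0, 0, 0, 0, 0, 0], [0, 0, 0, 0, 0, 0, 0]],
  ],
)

```text
t: 19.15
eef_pos: [0.5806, 0.0271, 0.1004]
orientation: [-3.142, -0.0, -2.868]
force: [0.1, -0.6, -4.9]
gripper_width: 0.149
```

```bash
python3 snap.py w12; python3 cov.py w12
python3 - <<'E'
from hous import *
s=pickle.load(open('w12.pkl','rb')); c=cam('wrist',s); T=Rn.from_euler('xyz',s['orientation']).as_matrix()
P=cloud(c,np.load('w12.npy')); q=(P[85:140,305:330].reshape(-1,3)); q=q[q[:,2]>.03]
yaw=np.radians(15.68); print('stub tip in housing x',((q[:,:2]-[.5812,.0281])@[np.cos(yaw),np.sin(yaw)]).min())
t0=cv2.imread('pics/top0.png').astype(int);t1=cv2.imread('pics/top11.png').astype(int)
for n,(u,v) in dict(tray=(263,152),square=(205,178),stack=(347,157)).items(): print(n,abs(t0-t1)[v-18:v+18,u-22:u+22].max(2).mean())
print(s['dq'].round(4),bot.read_state()['t'])
E
```

```text
19.15 [0.5806 0.0271 0.1004] [-3.1416e+00 -1.0000e-04 -2.8680e+00] 0.0022 [ 0.08 -0.59 -4.93] 0.14875467445483123
plane z=ax+by+c [ 0.     -0.0013  0.0234] resid 0.00062 4575
top z world left/right near/far [np.float64(0.077), np.float64(0.0771), np.float64(0.077), np.float64(0.0772)]
stub tip in housing x -0.09563744132150882
tray 3.147727272727273
square 2.856060606060606
stack 2.8579545454545454
[ 0.0005  0.0011  0.0022 -0.001  -0.     -0.0006] 19.2
```

View pics/w12c.png

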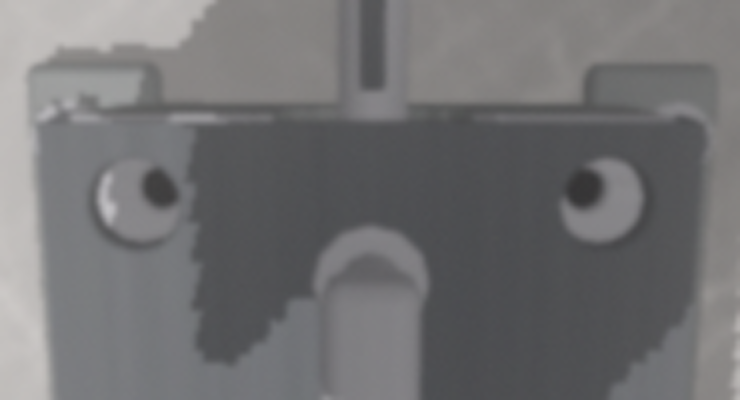

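```bash
python3 -c "
from workcell import bot
print(bot.sign_off())"
```

```text
the job is handed in; nothing more can be done
None
```

The gear shaft is down in both bearing seats and released. The cover is still held by its bow handle over the housing, and I handed the job in at about 19 s. The sign-off gave no verdict.

- **Shaft:**
  - When it was lowered, the force flipped from carrying its weight to about +6 N upward at the seated height.
  - Later depth readings put its axis at about 36 mm.
  - The stub tip sits at x ≈ -95.6 mm in the housing's frame, against -95 mm nominal.
- **Cover:**
  - It is level to about 0.001 rad, with its underside about 15.5 mm above the top face.
  - Both visible threaded holes appear through the cover holes within about 1 mm of where they should be. The other two were hidden by the gripper and are inferred from the plate's fitted pose.
- **Bolt tray, steel strips and try square:** the top image shows no visible change from the start.

Single depth readings of the bearing tops and stub came out 1–3 mm too high. The stub already read about 2.5 mm high and the bearings under 1 mm high in the cradle, so I put this down mainly to sensor error; the force and tool height agree with full seating.

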